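# Put a clock movement away in its sloping case and snap the lid shut

### The arm

A 6-joint arm with a two-finger parallel gripper is mounted at the origin on the work surface. World frame = base frame: x ahead of the robot, y to its left, z up, the work surface at z = 0. Lengths are in m, angles in rad, forces in N, time in s.
With the tool pointing down it reaches from about 0.275 to 0.825 m from the base axis. Payload 4.9 kg.
Tool frame: the origin (TCP) lies at the very end of the fingers, on their centre line; the grasp point (between the pads) lies 19 mm behind it; z points along the fingers, y is the line along which they close (so a half turn about z gives the same grasp; the last joint's range is limited). The gripper opens to 85 mm and grips with 20 to 120 N. Pads are 22 mm wide; open, the fingers measure 114 mm over their backs; the gripper's body (76 mm by 85 mm) begins 54 mm behind the grasp point. The pads swing forward as they close: fully open they stand 13 mm farther back than shut.
Start: joints at [1.054, 0.326, -0.193, 1.052, 0, 1.437], TCP at [0.205, 0.51, 0.231] pointing down, gripper open.
Joint ranges: [-2.65, 2.65], [-0.97, 1.79], [-1.3, 1.35], [-1.93, 2.1], [-1.47, 1.37], [-3.14, 3.14]. Speed limits (rad/s): [2.57, 2.57, 3.14, 3.14, 3.14, 3.14].

### API

Orientations are given as a unit quaternion [w, x, y, z].
In Python, from cell import bot gives the robot as it stands. Calls block until the motion is done:
- bot.move_pose(position, orientation): joint-space move of the TCP to a pose.
- bot.move_linear(position, speed=0.15, rotation=None, until_force=None): straight line of the TCP; rotation=None keeps the orientation; speed is the mean speed in m/s. With until_force (N) it stops when the force on the tool has changed by that much, and returns True; else False.
- bot.goto_joints(angles): joint-space move.
- bot.set_gripper(opening, grasp_force=None): opening from 0.0 (shut) to 1.0 (fully open); grasp_force is the grip in N (None keeps the last); returns when the fingers have stopped.
- bot.wait(seconds).
- bot.solve_ik(position, orientation): joint angles nearest the present ones, or None.
- bot.camera(name): name is "scene" or "top" or "wrist"; returns the picture (420x560x3 uint8, red, green, blue); there is no depth.
- bot.calibration(name): a dict with "mtx" (3x3 intrinsics, pixels), "extrinsics" (4x4, takes a point from world to camera coordinates); the wrist camera has in their place "hand_eye" (4x4, takes a point from camera to tool coordinates, whose origin is the TCP and whose axes are the flange's). Camera axes: x right, y down, z forward; pixel columns grow to the right and rows downward; lengths in m; the calibration is good to about 2 mm. A picture is of the moment at which its call begins: read the wrist's pose just before it. calibration takes no time and is no camera call.
A pose or a line that the arm cannot do raises bot.PlanningError and nothing moves.
- bot.close_job(): hands the job in; it is judged then, once.
Readings, each from a call of its own:
- bot.read_clock(): time.
- bot.read_joint_positions(): joint angles.
- bot.read_joint_vel(): joint speeds.
- bot.read_joint_efforts(): joint torques, N m.
- bot.read_position(): TCP position.
- bot.read_tool_rot(): TCP orientation.
- bot.read_ft_force(): force on the tool from outside, world axes, zero at the start.
- bot.read_moment(): the same for the moment, N m.
- bot.read_gripper_width(): opening from 0.0 (shut) to 1.0 (fully open).
- bot.read_finger_force(): force on a finger pad.
Only numpy, scipy, OpenCV 4.12 (cv2) and the standard library are available. Lean on these libraries where they do the work, as an engineer would, in place of code of your own. Each camera call takes 0.05 s, during which the arm holds its last target. There are 200 camera calls.

### The job

Pick up the brass clock movement by its frame and lay it flat in the pocket of the sloping green case, lowering it in without dropping it, and let go of it. Then swing the blue lid down over it and press its front edge past the spring catch until the lid is fully shut and stays shut. Leave the oil bottle, the loupe and the screwdriver where they are.

Things in the scene. Friction and masses are not known exactly. Their poses are not given: they have to be found in the camera images.
- movement: Clock movement, loose, 0.5 kg: dark steel plate 84 (x) x 112 (y) x 8 mm; in its middle a brass frame 56 (x) x 40 (y) mm, solid from 8 to 42 mm above the underside (wheels to 45 mm). Grip the frame across its 40 mm width (y). Origin: centre of the plate's underside, z up out of the plate. Starts flat on the bench; the same after a half turn about z: either way round will do.
- case: Wooden stand of the storage case, fixed, footprint 150 x 150 mm. Origin on the bench below the pocket, z up; its low front faces -x (roughly to the robot). It carries the green tray, whose floor is tilted 30 degrees, low at the front. The open lid stands up over the tray's far side, too near for an upright gripper.
- pocket (a point): Centre of the pocket's floor in the tray: the middle of the movement's underside belongs here. z is square to the sloping floor (30 degrees from vertical, leaning to the front), x runs up the slope to the hinge, y along the hinge. The pocket is 92 (x) x 120 (y) mm inside, 16 mm deep, walls 6 mm: 4 mm of play for the plate on every side.
- lid_hinge (a point): Middle of the lid's hinge axis, fixed on the tray's far (upper) rim: +52 mm in x and +16 mm in z from point pocket, with the same axes (the hinge axis is y).
- lid_press (a point): Where to press: point on the outer face of the blue hood-shaped lid (104 mm hinge to front, 132 mm wide), 89 mm from the hinge axis along the lid and 40 mm out; it moves with the lid. x from front edge to hinge, z out of the face. Open, the face looks away from the robot: push it from behind. Shut, it is 56 mm above and parallel to the pocket floor, 7 mm clear of the movement.
- lid (a joint): Opening angle of the lid: 0 shut, hard stop 2.1, starts at 1.8 to 2.0 rad. A stiff hinge (0.115 Nm, just over its weight) leaves it wherever it is put. Near 0.12 rad a steel nose on its front meets the sprung brass roller catch on the tray's front; about 8 N on the press point, square to the lid, pushes it past, then it snaps to 0 and is held. Let go before that, it stays ajar.
- oil_bottle: Bystander: upright white bottle with an orange cap, 32 mm across, 75 mm high; origin at the centre of its foot.
- loupe: Bystander: black eyepiece loupe standing on its wide end, 42 mm across, 42 mm high; origin at the centre of its foot.
- screwdriver: Bystander: screwdriver with a yellow handle, 160 mm long, lying on the bench; origin under its middle.

How it is judged:
By the outcome, as a careful person would: the job done as asked, in the order asked, and still so for the second after the job is handed in, with the robot touching nothing.
It also fails if it takes over 64 s, if anything falls off the work surface, if the arm or the gripper's body presses on something with over 40 N, if the wrist force passes 120 N, or if a joint passes its speed limit or range.

## Working session

There is one attempt and no reset: what is moved stays moved. The work goes in short steps, each a Python script; the robot and the scene stay as the last script left them, time stands still between calls to the robot, and variables do not carry over. Pictures are saved under pics/ and viewed, at most 10 in all, crops included, and the job is handed in when it is done.

```bash
mkdir -p pics; ls
python3 - <<'E'
from cell import bot
import cv2,numpy as np
np.set_printoptions(precision=4,suppress=True)
for n in ["scene","top"]:
    im=bot.camera(n); cv2.imwrite(f"pics/{n}0.png",im[:,:,::-1]); c=bot.calibration(n); print(n,c["mtx"],c["extrinsics"])
c=bot.calibration("wrist");print(c)
cv2.imwrite("pics/wrist0.png",bot.camera("wrist")[:,:,::-1])
print(bot.read_position(),bot.read_tool_rot(),bot.read_clock())
E
```

```text
cell.py
pics
scene [[530.6599   0.     275.6438]
 [  0.     530.6599 207.4413]
 [  0.       0.       1.    ]] [[ 0.1328  0.991   0.0171 -0.0717]
 [ 0.7673 -0.0919 -0.6347 -0.3513]
 [-0.6274  0.0975 -0.7726  1.3822]
 [ 0.      0.      0.      1.    ]]
top [[430.687    0.     280.0033]
 [  0.     430.687  205.432 ]
 [  0.       0.       1.    ]] [[ 0.0161 -0.9998  0.0143 -0.0341]
 [-0.9952 -0.0174 -0.0961  0.5315]
 [ 0.0963 -0.0126 -0.9953  0.9283]
 [ 0.      0.      0.      1.    ]]
{'mtx': array([[344.2949,   0.    , 274.8606],
       [  0.    , 344.2949, 207.7208],
       [  0.    ,   0.    ,   1.    ]]), 'hand_eye': array([[ 0.0005, -0.9598, -0.2806,  0.071 ],
       [ 1.    ,  0.0004,  0.0004, -0.0006],
       [-0.0002, -0.2806,  0.9598, -0.143 ],
       [ 0.    ,  0.    ,  0.    ,  1.    ]])}
[0.2052 0.5098 0.2307] [-0.0002  0.1902  0.9817 -0.0006] 0.15
```

View pics/scene0.png

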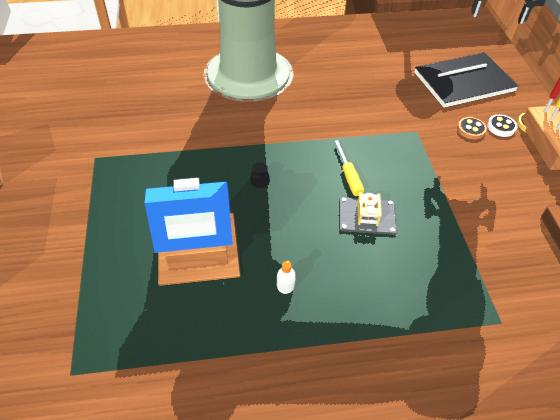

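View pics/top0.png

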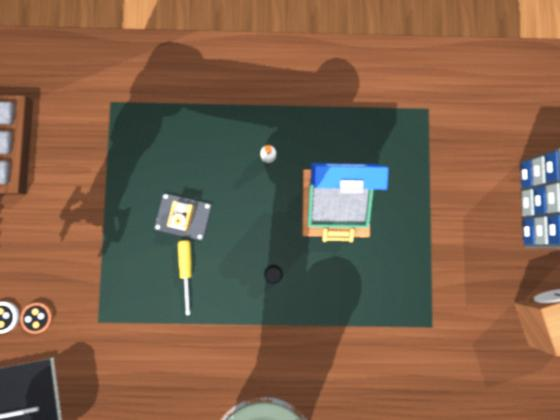

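The scene view (taken from the far side) shows the movement at (368,212), the screwdriver at (350,168), the loupe at (260,175), the bottle at (286,278) and the case with its open lid at (195,235). In the top view the movement is at (183,217), the screwdriver at (186,275), the bottle at (268,153), the loupe at (273,274) and the tray at (340,203). The lid is at (350,177) and the front catch at (338,235).

```bash
cat > h.py <<'E'
from cell import bot
import cv2,numpy as np
from scipy.spatial.transform import Rotation as R
np.set_printoptions(precision=4,suppress=True)
def rot(q): return R.from_quat(q,scalar_first=True)
def quat(M): return R.from_matrix(M).as_quat(scalar_first=True)
def cam(name):
    """K, camera->world rotation, camera origin (as of now)"""
    c=bot.calibration(name)
    if name=="wrist":
        T=np.eye(4);T[:3,:3]=rot(bot.read_tool_rot()).as_matrix();T[:3,3]=bot.read_position();T=T@c["hand_eye"]
    else: T=np.linalg.inv(c["extrinsics"])
    return c["mtx"],T[:3,:3],T[:3,3]
def ray(C,px):
    K,M,o=C; d=M@np.linalg.solve(K,[px[0],px[1],1.]); return o,d/np.linalg.norm(d)
def onz(C,px,z):
    o,d=ray(C,px); return o+d*(z-o[2])/d[2]
def tri(rays):
    A=[np.eye(3)-np.outer(d,d) for o,d in rays]
    p=np.linalg.solve(sum(A),sum(a@o for a,(o,d) in zip(A,rays)))
    return p,[np.linalg.norm(a@(p-o)) for a,(o,d) in zip(A,rays)]
def proj(C,p):
    K,M,o=C; v=K@(M.T@(np.asarray(p)-o)); return v[:2]/v[2]
def snap(fn):
    C=cam("wrist"); im=bot.camera("wrist")[:,:,::-1].copy(); cv2.imwrite(f"pics/{fn}.png",im)
    np.savez(f"pics/{fn}.npz",K=C[0],M=C[1],o=C[2]); return C,im
def load(fn):
    z=np.load(f"pics/{fn}.npz"); return (z["K"],z["M"],z["o"]),cv2.imread(f"pics/{fn}.png")
E
python3 - <<'E'
from h import *
T=cam("top");S=cam("scene")
for n,a,b,z in [("mov",(183,217),(368,212),.02),("sd",(186,275),(350,168),.01),("bottle",(268,153),(286,278),.04),("loupe",(273,274),(260,175),.03),("tray",(340,203),None,.06)]:
    print(n,onz(T,a,z),onz(S,b,z) if b else "")
# wrist views: two above the movement, two above the case
m=onz(T,(183,217),.02); c=onz(T,(340,203),.06)
q=[0,0,1,0]
for fn,p in [("m1",[m[0]-.05,m[1]+.06,.22]),("m2",[m[0]-.05,m[1]-.06,.22]),("c1",[c[0]-.1,c[1]+.07,.22]),("c2",[c[0]-.1,c[1]-.07,.22])]:
    bot.move_pose(p,q); bot.wait(.2); snap(fn); print(fn,bot.read_position(),bot.read_clock())
cv2.imwrite("pics/w1.png",cv2.resize(np.vstack([np.hstack([cv2.imread(f"pics/{a}.png") for a in r]) for r in (("m1","m2"),("c1","c2"))]),(800,600)))
E
```

```text
mov [0.503  0.1893 0.02  ] [0.5092 0.1909 0.02  ]
sd [0.3754 0.1799 0.01  ] [0.3763 0.1852 0.01  ]
bottle [0.6464 0.0034 0.04  ] [0.6543 0.0024 0.04  ]
loupe [ 0.3817 -0.0123  0.03  ] [ 0.3925 -0.0139  0.03  ]
tray [ 0.5362 -0.1531  0.06  ] 
m1 [0.4527 0.25   0.22  ] 1.75
m2 [0.4531 0.1303 0.22  ] 2.55
c1 [ 0.4364 -0.082   0.22  ] 3.6583
c2 [ 0.4363 -0.222   0.2201] 4.525
```

View pics/w1.png

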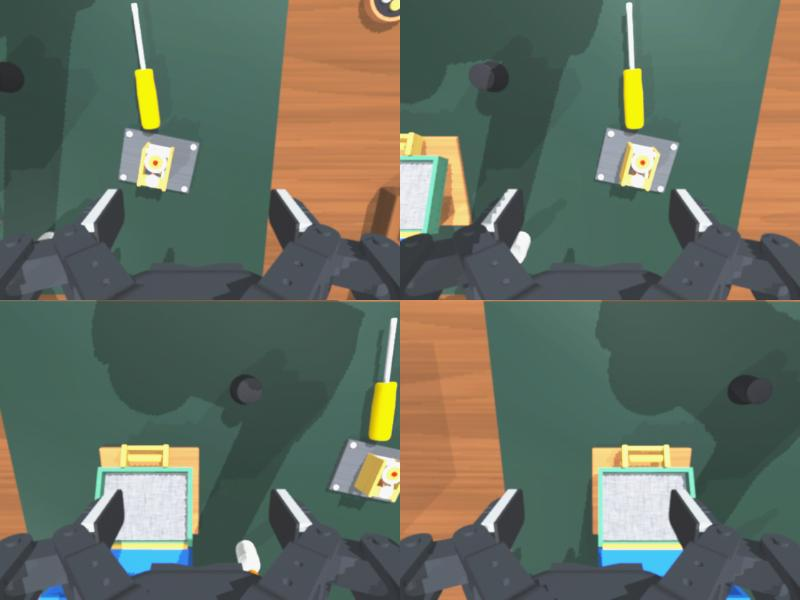

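The wrist views show the movement, rotated about 10°, with four white corner screws. In m1 (full-resolution pixels) they are at about (180,188), (272,204), (168,250) and (257,264). The tray has a light green rim with front corners at about (137,235) and (270,233) in c1, and the fingers hide its sides. I'll look again from higher up with the fingers farther forward.

Run:
```python
from h import *
q=[0,0,1,0]
for fn,p in [("d2",[.55,-.20,.32]),("d1",[.55,-.10,.32])]:
    bot.move_pose(p,q); bot.wait(.2); snap(fn); print(fn,bot.read_position(),bot.read_clock())
# movement screws, fully measured in two views
out=[]
for fn in ("m1","m2"):
    C,im=load(fn); ctr=proj(C,[.506,.19,.01]); hsv=cv2.cvtColor(im,cv2.COLOR_BGR2HSV)
    m=cv2.inRange(hsv,(0,0,205),(179,60,255)); n,_,st,ce=cv2.connectedComponentsWithStats(m)
    pts=[ce[i] for i in range(1,n) if 8<st[i,4]<150 and 30<np.linalg.norm(ce[i]-ctr)<75]
    print(fn,ctr,np.array(pts)); out.append((C,pts))
im=np.hstack([cv2.imread(f"pics/{a}.png") for a in ("d1","d2")]); cv2.imwrite("pics/d12.png",cv2.resize(im,(800,300)))
```

```text
d2 [ 0.5487 -0.2002  0.3191] 5.4333
d1 [ 0.55   -0.1011  0.3198] 6.1667
m1 [219.8483 226.4958] [[180.7826 187.1304]
 [270.5    205.6364]
 [172.2167 247.6833]
 [257.7    264.2667]]
m2 [330.2013 226.2381] [[295.0714 187.    ]
 [383.     205.1846]
 [280.8889 247.4127]
 [364.3548 264.0161]]
```

View pics/d12.png

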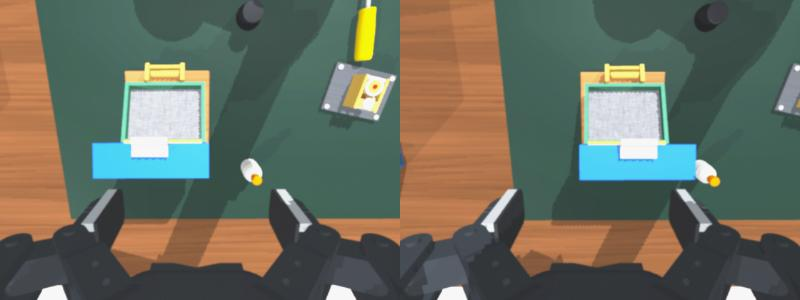

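In d1 the tray's green rim runs from about (175,117) and (292,117) at the front to (170,200) and (292,200) at the hinge. In d2 it runs from about (257,117) to (370,200). The blue lid edge lies below it, and the rim is unobstructed in both views.

Run:
```python
from h import *
# movement
P1=[[180.78,187.13],[270.5,205.64],[172.22,247.68],[257.7,264.27]];P2=[[295.07,187],[383,205.18],[280.89,247.41],[364.35,264.02]]
C1,C2=load("m1")[0],load("m2")[0]
X=[]
for a,b in zip(P1,P2):
    p,e=tri([ray(C1,a),ray(C2,b)]); X.append(p); print("screw",p,e)
X=np.array(X);print("centre",X.mean(0),"sides",[np.linalg.norm(X[i]-X[j]) for i,j in((0,1),(2,3),(0,2),(1,3))])
d=(X[0]-X[1])+(X[2]-X[3]);print("long axis dir",np.degrees(np.arctan2(d[1],d[0])))
d=(X[2]-X[0])+(X[3]-X[1]);print("short axis dir",np.degrees(np.arctan2(d[1],d[0])))
# tray: green rim, edges by line fits of outer mask contour
L={}
for fn in ("d1","d2"):
    C,im=load(fn); hsv=cv2.cvtColor(im,cv2.COLOR_BGR2HSV)
    m=cv2.inRange(hsv,(65,90,100),(92,255,255)); m[:100]=0;m[215:]=0
    n,lab,st,ce=cv2.connectedComponentsWithStats(m); i=1+np.argmax(st[1:,4]); m=(lab==i).astype(np.uint8)
    ys,xs=np.where(m); print(fn,st[i])
    rows=np.arange(st[i,1]+8,st[i,1]+st[i,3]-12); cols=np.arange(st[i,0]+10,st[i,0]+st[i,2]-10)
    le=[(np.where(m[r])[0].min()-.5,r) for r in rows]; ri=[(np.where(m[r])[0].max()+.5,r) for r in rows]; fr=[(c,np.where(m[:,c])[0].min()-.5) for c in cols]
    ln={}
    for k,v in (("l",le),("r",ri),("f",fr)):
        vx,vy,x,y=cv2.fitLine(np.array(v,np.float32),cv2.DIST_HUBER,0,.01,.01).ravel(); ln[k]=np.cross([x,y,1],[x+vx,y+vy,1])
    def X(a,b): p=np.cross(a,b); return p[:2]/p[2]
    L[fn]=(C,X(ln["l"],ln["f"]),X(ln["r"],ln["f"]),ln,rows[-1],m); print(L[fn][1:3],{k:-v[0]/v[1] if k=="f" else -v[1]/v[0] for k,v in ln.items()})
(Ca,la,ra,na,*_),(Cb,lb,rb,nb,*_)=L["d1"],L["d2"]
A=[]
for a,b in((la,lb),(ra,rb)):
    p,e=tri([ray(Ca,a),ray(Cb,b)]);A.append(p);print("front corner",p,e)
A=np.array(A);d=A[0]-A[1];print("width",np.linalg.norm(d),"hinge dir",np.degrees(np.arctan2(d[1],d[0])))
# side edges: intersection of the two viewing planes
for k in "lr":
    n1=Ca[1]@Ca[0].T@na[k];n2=Cb[1]@Cb[0].T@nb[k];u=np.cross(n1,n2);u/=np.linalg.norm(u);u*=np.sign(u[0]);print("edge",k,u,"slope",np.degrees(np.arcsin(u[2])))
cv2.imwrite("pics/mask.png",L["d1"][5]*255)
# raw
for fn in("c1","c2"): pass
```

```text
screw [0.4623 0.151  0.0106] [np.float64(7.687932738637867e-05), np.float64(7.687932738637771e-05)]
screw [0.4821 0.245  0.0105] [np.float64(0.00010626539643499724), np.float64(0.0001062653964349871)]
screw [0.5304 0.1366 0.0111] [np.float64(8.392903989258524e-06), np.float64(8.392903989394885e-06)]
screw [0.5509 0.2305 0.0097] [np.float64(4.060067819992901e-06), np.float64(4.060067820145863e-06)]
centre [0.5064 0.1908 0.0105] sides [np.float64(0.09607552911253861), np.float64(0.09612703320254319), np.float64(0.06966286018392602), np.float64(0.07035871200551291)]
long axis dir -102.11738061691909
short axis dir -11.894426646569888
d1 [ 168  115  119   84 1870]
(array([173.3362, 115.5   ]), array([285.5, 115.5])) {'l': np.float64(-0.06991862457170828), 'r': np.float64(0.0), 'f': np.float64(-0.0)}
d2 [ 259  117  119   84 1885]
(array([258.5   , 117.6718]), array([370.7582, 116.3202])) {'l': np.float64(0.0), 'r': np.float64(0.08169264215070884), 'f': np.float64(-0.012039919428676066)}
front corner [ 0.4882 -0.2192  0.0502] [np.float64(0.00022168757837921207), np.float64(0.0002216875783792692)]
front corner [ 0.4876 -0.0893  0.05  ] [np.float64(0.0005799670021768943), np.float64(0.0005799670021768417)]
width 0.12989798698007762 hinge dir -89.71763644918795
edge l [0.8567 0.0112 0.5156] slope 31.039803298114517
edge r [ 0.8384 -0.0099  0.5449] slope 33.019345831480045
```

Movement: centre (0.506, 0.191), underside about 0 and yaw −12°. The screw pattern measures 96 × 70 mm, which suits the plate. The tray width came out 2 mm short because of pixel quantisation, so I'll refine it to sub-pixel across all four views.

```bash
cat > tray.py <<'E'
from h import *
R4=[];s=6; planes={"l":[],"r":[]}
for fn,(x0,y0,x1,y1) in {"d1":(150,105,310,197),"d2":(240,105,400,197),"c1":(120,222,290,262),"c2":(255,222,430,262)}.items():
    C,im=load(fn); K,M,o=C; g=im[y0:y1,x0:x1].astype(np.float32); f=cv2.resize(g[:,:,1]-g[:,:,2],None,fx=s,fy=s,interpolation=cv2.INTER_CUBIC)
    hi=np.percentile(f,95); m=(f>.62*hi).astype(np.uint8)
    n,lab,st,_=cv2.connectedComponentsWithStats(m);i=1+np.argmax(st[1:,4]);m=lab==i;x,y,w,h,_=st[i]
    tr=lambda p:((np.array(p)+.5)/s-.5)+[x0,y0]
    rows=range(y+6*s,min(y+h-2*s,(y+60*s) if fn[0]=="d" else y+18*s));cols=range(x+12*s,x+w-12*s)
    v={"l":[(np.where(m[r])[0].min()-.5,r) for r in rows],"r":[(np.where(m[r])[0].max()+.5,r) for r in rows],"f":[(c,np.where(m[:,c])[0].min()-.5) for c in cols if m[:,c].any()]}
    ln={}
    for k,p in v.items():
        vx,vy,a,b=cv2.fitLine(tr(p).astype(np.float32),cv2.DIST_HUBER,0,.01,.01).ravel().astype(float); ln[k]=np.cross([a,b,1],[a+vx,b+vy,1])
    X=lambda a,b:(lambda p:p[:2]/p[2])(np.cross(ln[a],ln[b]))
    R4.append((fn,C,X("l","f"),X("r","f"))); print(fn,hi,R4[-1][2:])
    if fn[0]=="d":
        for k in "lr": planes[k].append(M@K.T@ln[k])
A=[]
for j in(2,3):
    p,e=tri([ray(r[1],r[j]) for r in R4]);A.append(p);print("corner",p,np.array(e))
A=np.array(A);d=A[1]-A[0];print("width",np.linalg.norm(d),"yaw",np.degrees(np.arctan2(-d[0],d[1])),"mid",A.mean(0))
for k in "lr":
    u=np.cross(*planes[k]);u/=np.linalg.norm(u);u*=np.sign(u[0]);print(k,u,"slope",np.degrees(np.arcsin(u[2])),"yaw",np.degrees(np.arctan2(u[1],u[0])))
E
python3 tray.py
```

```text
d1 96.58419 (array([174.0918, 115.2505]), array([285.2215, 114.7625]))
d2 97.735146 (array([258.8898, 116.8047]), array([370.3138, 116.4316]))
c1 98.95857 (array([136.0768, 234.4693]), array([268.3333, 233.895 ]))
c2 95.23761 (array([278.0389, 234.206 ]), array([410.1982, 234.9065]))
corner [ 0.4873 -0.2197  0.0421] [0.0011 0.0007 0.0004 0.0011]
corner [ 0.4869 -0.0885  0.0425] [0.0011 0.0008 0.0008 0.0006]
width 0.13122423844634884 yaw 0.1765142088212868 mid [ 0.4871 -0.1541  0.0423]
l [ 0.876  -0.0041  0.4822] slope 28.831477003933458 yaw -0.26929218280932193
r [0.8741 0.0071 0.4857] slope 29.05807240914704 yaw 0.46839347381414886
```

```bash
cat >> tray.py <<'E'
print("--")
V={r[0]:r for r in R4}
for pr in (("d1","d2"),("c1","c2"),("c1","d2"),("c2","d1"),("c1","d1"),("c2","d2")):
    P=[tri([ray(V[a][1],V[a][j]) for a in pr])[0] for j in(2,3)]; print(pr,np.mean(P,0),P[1][1]-P[0][1],P[0][2]-P[1][2])
for a in V:
    for z in(.04,.045,.05): P=[onz(V[a][1],V[a][j],z) for j in(2,3)];print(a,z,np.mean(P,0)[:2],np.linalg.norm(P[1]-P[0]))
E
python3 tray.py | sed -n '/--/,$p'
```

```text
--
('d1', 'd2') [ 0.4875 -0.1542  0.0488] 0.1292138021711766 -0.0009636756411884814
('c1', 'c2') [ 0.4858 -0.1539  0.0442] 0.13047924479856732 -8.647801258511445e-05
('c1', 'd2') [ 0.4871 -0.1538  0.0422] 0.13126921911438455 0.0011861653139428538
('c2', 'd1') [ 0.4871 -0.1544  0.0425] 0.13102604215513367 -0.001959612040914653
('c1', 'd1') [ 0.4878 -0.1551  0.039 ] 0.13209801725203874 0.0017099844522587906
('c2', 'd2') [ 0.4876 -0.1532  0.0395] 0.13196195157322993 -0.0023593739900061167
d1 0.04 [ 0.4878 -0.1553] 0.1318326062913124
d1 0.045 [ 0.4877 -0.1546] 0.13027360564938328
d1 0.05 [ 0.4876 -0.154 ] 0.12871460500745407
d2 0.04 [ 0.4876 -0.1532] 0.1320720270200717
d2 0.045 [ 0.4874 -0.1537] 0.13050706283730582
d2 0.05 [ 0.4873 -0.1543] 0.12894209865453984
c1 0.04 [ 0.4875 -0.1549] 0.1322471009407151
c1 0.045 [ 0.4856 -0.1538] 0.13019968837081108
c1 0.05 [ 0.4837 -0.1526] 0.12815227580090713
c2 0.04 [ 0.4873 -0.153 ] 0.13226217448521763
c2 0.045 [ 0.4854 -0.1541] 0.13021498768652504
c2 0.05 [ 0.4836 -0.1551] 0.12816780088783242
```

Rim front-edge mid is (0.487, −0.154, 0.042), with width 132 mm and slope about 29°. That puts the pocket at about (0.540, −0.154, 0.054) with yaw about 0.2°. I'll pick up the movement, go to a hover and check there.

```bash
cat >> h.py <<'E'
F=np.diag([-1.,1,-1])          # tool axes against part axes
yaw=lambda a:R.from_euler("z",a,degrees=True).as_matrix()
RP=yaw(.2)@R.from_euler("y",-30,degrees=True).as_matrix()  # pocket axes
P=np.array([.5402,-.1541,.0541]); QP=quat(RP@F)
loc=lambda x,y,z:P+RP@np.array([x,y,z])
G=.012                          # TCP above the movement's underside
E
python3 - <<'E'
from h import *
m=np.array([.5064,.1908]); q=quat(yaw(-12)@F)
for p in (loc(-.05,0,.14),loc(0,0,.09),loc(0,0,G)): print(p,bot.solve_ik(p,QP))
bot.move_pose([*m,.13],q); bot.move_linear([*m,G],speed=.1)
bot.set_gripper(0.3,60); print("width",bot.read_gripper_width(),bot.read_finger_force(),bot.read_position())
f0=np.array(bot.read_ft_force())
bot.move_linear([*m,.16],speed=.15); bot.wait(.2)
print("df",np.array(bot.read_ft_force())-f0,bot.read_gripper_width(),bot.read_finger_force())
bot.move_pose(loc(-.05,0,.14),QP); bot.move_linear(loc(0,0,.075),speed=.1); bot.wait(.3)
C,im=snap("h1"); print(bot.read_position(),bot.read_clock(),bot.read_ft_force())
E
```

```text
[ 0.4269 -0.1545  0.1503] [-0.7484 -0.0304 -1.0205  0.1816  0.3485 -0.6807]
[ 0.4952 -0.1543  0.132 ] [-0.6201  0.1199 -0.9328  0.0798  0.2963 -0.5572]
[ 0.5342 -0.1541  0.0645] [-0.5637  0.3242 -0.9296 -0.1362  0.272  -0.5041]
width 0.4589014341625581 62.96828269958496 [0.5068 0.1912 0.0125]
df [ 0.8487 -0.8654 -9.3396] 0.4545509432364683 61.557068824768066
[ 0.5026 -0.1544  0.1193] 13.3 [ 1.3452 -0.4245 -6.5336]
```

View pics/h1.png

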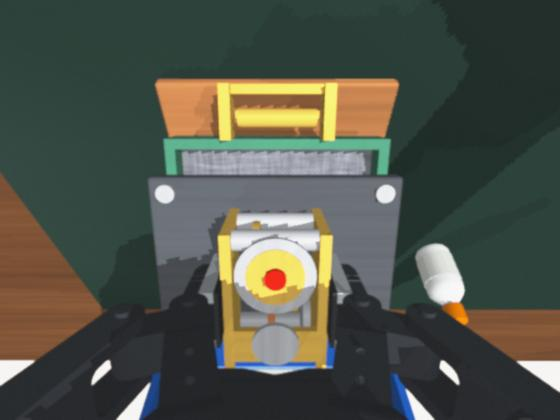

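The movement is held level with the slope over the tray. The plate's front corners are at about (149,178) and (402,178), and the tray's rim front corners at (164,139) and (391,139). I'll check both against the predicted projections.

Run:
```python
from h import *
C,im=load("h1")
print("rim pred",[proj(C,loc(-.052,y,.016)) for y in(.066,-.066)])
tcp=np.array([.5026,-.1544,.1193]); Rt=RP
print("plate pred",[proj(C,tcp+RP@[-.042,y,.008-G]) for y in(.056,-.056)])
# subpixel edges along columns / rows
gr=im[:,:,1].astype(float)-im[:,:,2]
for x in(200,350,375): print("col",x,gr[130:160,x].astype(int))
for y in(160,170): print("row L",gr[y,158:190].astype(int)," R",gr[y,370:398].astype(int))
g=im.sum(2).astype(int)
for y in(185,230): print("plate row",y,g[y,142:158],g[y,394:410])
for x in(180,370): print("plate col",x,g[168:186,x])
# plane of sight: screws
hsv=cv2.cvtColor(im,cv2.COLOR_BGR2HSV);m=cv2.inRange(hsv,(0,0,190),(179,60,255));n,_,st,ce=cv2.connectedComponentsWithStats(m)
print([(ce[i],st[i,4]) for i in range(1,n) if 100<st[i,4]<600 and ce[i][1]<210])
print("screw pred",[proj(C,tcp+RP@[-.035,y,.010-G]) for y in(.048,-.048)])
```

```text
rim pred [array([390.1887, 141.1572]), array([162.276 , 141.1398])]
plate pred [array([405.5186, 176.8229]), array([147.0449, 176.7994])]
col 200 [-67 -65 -65 -64 -58 -31   6  34  54  74  82  84  85  84  85  84  84  84
  76  44  13   5   3   3   3   3   3   3   3   2]
col 350 [-67 -61 -61 -61 -59 -43  -9  27  50  72  83  84  85  85  86  85  84  84
  77  51  21   5   3   4   4   3   3   4   3   4]
col 375 [-72 -72 -72 -73 -68 -49 -13  26  51  73  82  85  85  85  84  86  86  84
  80  65  43  30  28  28  28  27  28  28  28  28]
row L [20 20 21 21 23 23 35 61 77 83 82 83 83 84 83 82 79 67 49 41 41 40 40 31
 17  7  4  3  3  3  3  3]  R [ 5 14 24 28 27 27 29 41 67 82 85 86 85 85 85 84 84 81 62 35 22 20 19 17
 15 13 14 13]
row L [21 22 21 20 21 22 23 40 68 83 86 87 86 87 86 87 86 83 66 48 42 42 42 41
 28 11  4  4  3  3  4  2]  R [11 23 27 29 28 28 37 61 79 84 85 87 85 86 86 86 81 61 35 15 11 15 12 14
 12 14 12 14]
plate row 185 [183 181 179 183 183 208 259 310 335 344 348 348 345 347 347 357] [345 343 345 345 342 341 331 294 221 154 133 127 128 127 130 128]
plate row 230 [185 181 179 179 182 182 177 181 185 186 217 273 318 337 346 344] [341 338 314 243 170 131 131 134 133 127 128 125 128 133 131 125]
plate col 180 [232 233 234 233 237 230 212 196 207 254 297 322 332 333 332 335 335 337]
plate col 370 [257 249 249 249 236 228 220 202 209 256 301 324 337 349 347 348 346 341]
[(array([164.1168, 193.6533]), np.int32(274)), (array([385.4296, 193.5667]), np.int32(270))]
screw pred [array([387.0167, 193.6272]), array([165.5388, 193.6055])]
```

The rim's inner front edge, a true top edge from here, sits at row 149.0 against 151.4 predicted, so the tray is 1.4 mm further down-slope. Laterally the plate needs +1.2 mm. I'll apply both and lower under force guard.

```bash
sed -i 's/^P=.*; QP/P=np.array([.5402,-.1541,.0541])+RP@[-.0014,.0012,0]; QP/' h.py
python3 - <<'E'
from h import *
bot.move_linear(loc(0,0,G+.022),speed=.08); bot.wait(.2)
snap("h2")
hit=bot.move_linear(loc(0,0,G-.006),speed=.025,until_force=5)
p=np.array(bot.read_position()); print(hit,"rel",RP.T@(p-P)-[0,0,G],np.array(bot.read_ft_force()),bot.read_clock())
snap("h3")
cv2.imwrite("pics/h23.png",cv2.resize(np.hstack([cv2.imread("pics/h2.png")[60:360],cv2.imread("pics/h3.png")[60:360]]),(800,214)))
E
```

```text
True rel [-0.0002  0.0001 -0.0011] [-1.1616  0.3062  4.9795] 15.075
```

View pics/h23.png

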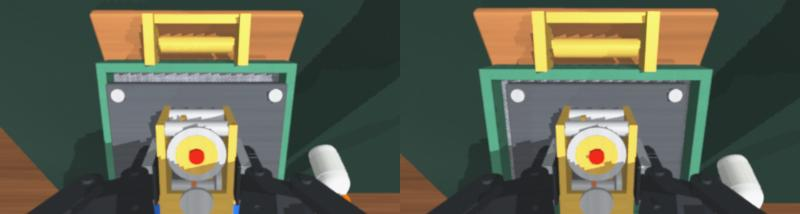

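The movement touched down 1 mm below the expected floor height, and the plate sits inside the rim with a gap on every side. I'll release, retract and look.

Run:
```python
from h import *
p=np.array(bot.read_position())
bot.set_gripper(0.68,20); print(bot.read_gripper_width(),bot.read_finger_force())
bot.move_linear(p+RP@[0,0,.085],speed=.12); bot.wait(.2)
C,im=snap("r1"); print(bot.read_position(),bot.read_clock(),bot.read_ft_force())
print("seated screws pred",[proj(C,loc(-.035,y,.009)) for y in(.048,-.048)],"rim",[proj(C,loc(-.052,y,.016)) for y in(.066,-.066)])
hsv=cv2.cvtColor(im,cv2.COLOR_BGR2HSV);m=cv2.inRange(hsv,(0,0,190),(179,60,255));n,_,st,ce=cv2.connectedComponentsWithStats(m)
print([(ce[i],st[i,4]) for i in range(1,n) if 60<st[i,4]<600])
cv2.imwrite("pics/top2.png",bot.camera("top")[120:270,260:440,::-1])
a=cv2.imread("pics/r1.png");b=cv2.resize(cv2.imread("pics/top2.png"),(504,420));cv2.imwrite("pics/r1b.png",cv2.resize(np.hstack([a,b]),(800,316)))
```

```text
0.6771025610495701 0.0
[ 0.4906 -0.1528  0.1357] 16.5667 [ 0.2818 -0.7902 -0.6702]
seated screws pred [array([346.2848, 165.0678]), array([203.0739, 165.3633])] rim [array([378.1892, 140.1634]), array([171.0552, 140.5547])]
[(array([202.3304, 162.7739]), np.int32(115)), (array([345.6116, 162.2975]), np.int32(121)), (array([272.368 , 246.1688]), np.int32(231)), (array([338.8361, 258.1639]), np.int32(61)), (array([548.843 , 363.1401]), np.int32(414)), (array([  6.4725, 361.3132]), np.int32(182)), (array([ 67.1553, 380.5437]), np.int32(103)), (array([482.4381, 380.6   ]), np.int32(105))]
```

View pics/r1b.png

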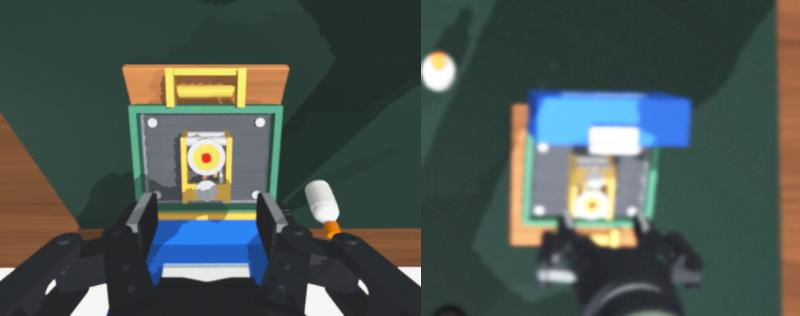

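The movement is seated: the screws are within 3 px of the prediction and the grey plate is framed by the rim with nothing overlapping. The lid now stands at the upper rim. I'll plan the lid sweep and check IK over all of it before moving.

```bash
cat >> h.py <<'E'
H=np.array([.052,0,.016]); Ry=lambda a:R.from_euler("y",a).as_matrix()
def push(th,r=.092,gap=0.):
    """TCP pose with the robot-side tip edge on the lid's outer face at angle th"""
    M=yaw(.2)@R.from_euler("y",-(30-30*min(th,1.9)/1.9),degrees=True).as_matrix()@F
    c=P+RP@(H+Ry(th)@[-r,0,.040+gap])
    return c-M[:,0]*.011,quat(M)
E
python3 - <<'E'
from h import *
for th in(2.1,1.8,1.4,1.,.6,.3,.12,0): p,q=push(th); print(th,p,bot.solve_ik(p,q))
p,q=push(2.1); s=p+[.04,0,.0]; print(s,bot.solve_ik(s,q)); 
up=[.55,-.153,.34]
bot.set_gripper(0,20)
bot.move_linear([.47,-.153,.2],speed=.2)
for w in([.5,-.153,.34],[s[0],s[1],.34]): bot.move_pose(w,q)
bot.move_linear(s,speed=.15); print(bot.read_position(),bot.read_ft_force(),bot.read_clock())
cv2.imwrite("pics/s3.png",bot.camera("scene")[120:320,80:380,::-1])
E
```

```text
2.1 [ 0.6275 -0.1526  0.185 ] [-0.3527  0.5345  0.0114  1.0476  0.     -0.3562]
1.8 [ 0.5986 -0.1527  0.1932] [-0.3742  0.4566 -0.0957  0.9928  0.0102 -0.3776]
1.4 [ 0.5588 -0.1528  0.1911] [-0.4246  0.3142 -0.3285  0.8026  0.057  -0.4245]
1.0 [ 0.5233 -0.153   0.1737] [-0.4849  0.2064 -0.5508  0.5936  0.1154 -0.4756]
0.6 [ 0.4976 -0.153   0.144 ] [-0.5498  0.1508 -0.7549  0.3567  0.1853 -0.5244]
0.3 [ 0.4874 -0.1531  0.1166] [-0.5955  0.1553 -0.8906  0.1532  0.243  -0.5531]
0.12 [ 0.4854 -0.1531  0.0991] [-0.6191  0.1805 -0.9626  0.0183  0.2783 -0.5645]
0 [ 0.4859 -0.1531  0.0874] [-0.6325  0.2072 -1.0059 -0.0771  0.3016 -0.5689]
[ 0.6675 -0.1526  0.185 ] [-0.3324  0.6091  0.1401  1.1018  0.     -0.3359]
[ 0.6681 -0.1529  0.1865] [ 0.281  -0.7423 -0.2811] 20.4917
```

Run:
```python
from h import *
f0=np.array(bot.read_ft_force())
for th in np.r_[np.arange(2.1,.5,-.15),np.arange(.5,.24,-.08)]:
    p,q=push(th); hit=bot.move_linear(p,speed=.1,rotation=q,until_force=15)
    f=np.array(bot.read_ft_force())-f0; print(round(th,2),hit,f,np.linalg.norm(f))
    if hit: break
print(bot.read_position(),bot.read_clock())
a=bot.camera("scene")[110:320,80:360,::-1]; b=bot.camera("wrist")[:,:,::-1]
cv2.imwrite("pics/s4.png",np.hstack([cv2.resize(a,(400,300)),cv2.resize(b,(400,300))]))
```

```text
2.1 False [-0.6442 -0.3519 -0.437 ] 0.8542565750782583
1.95 False [-0.0121 -0.6634 -0.3414] 0.7462335949135339
1.8 False [-0.0977 -0.2594 -0.397 ] 0.4842028689635286
1.65 False [0.1224 0.5789 0.2434] 0.6397684230171886
1.5 False [-0.1373 -0.143  -0.131 ] 0.23761243941589857
1.35 False [ 1.1234 -0.1298  0.0943] 1.1348302598288684
1.2 False [-0.5764 -0.3405 -0.1016] 0.6771618983448494
1.05 False [ 0.0983 -0.8177  0.3355] 0.8892897675192838
0.9 False [-0.4387  0.5045  0.05  ] 0.6704422707791015
0.75 False [-0.4053 -0.0983 -0.3123] 0.5210427442305717
0.6 False [-0.6493 -0.7011  0.4702] 1.0649949246316632
0.5 False [-1.5057 -0.1816  0.9478] 1.788392203392638
0.42 False [-0.7827 -0.0702  0.2333] 0.8197713758538525
0.34 False [-0.6081 -0.4365  0.0713] 0.7518912550450009
0.26 False [-1.3375  0.0316 -0.3053] 1.372264045367866
[ 0.4863 -0.1529  0.1126] 25.0917
```

View pics/s4.png

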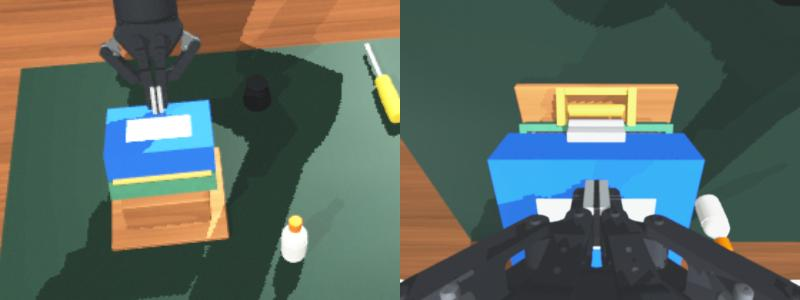

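The lid has swung down to about 0.25 rad, with the fingertips on its face near the front edge. The steel nose is still above the roller. Next I press square to the face past the catch.

Run:
```python
from h import *
f0=np.array(bot.read_ft_force())
bot.move_linear(loc(-.037,0,.056+.089*np.sin(.2)),speed=.06,rotation=QP)
z=lambda:(RP.T@(np.array(bot.read_position())-P))[2]
n=RP[:,2]
for t in np.arange(.070,.044,-.002):
    hit=bot.move_linear(loc(-.037,0,t),speed=.04,until_force=28)
    f=(np.array(bot.read_ft_force())-f0)@n; print(round(t,4),hit,"z",round(z(),4),"Fn",round(f,2))
    if hit or (t<.058 and f>22): break
print(bot.read_clock())
```

```text
0.07 False z 0.0699 Fn 1.77
0.068 False z 0.0679 Fn -0.75
0.066 False z 0.0659 Fn 0.65
0.064 False z 0.064 Fn 4.05
0.062 False z 0.0619 Fn 2.42
0.06 False z 0.0599 Fn 0.58
0.058 False z 0.0579 Fn 0.84
0.056 False z 0.0559 Fn 0.85
0.054 False z 0.0543 Fn 10.45
0.052 False z 0.0538 Fn 49.62
28.2
```

The force peaked near the catch (z 64–62 mm), dropped as the lid snapped, then met the hard stop at 54.5 mm. That is the shut height once the 1.1 mm floor offset is counted. I'll back off and check.

Run:
```python
from h import *
bot.move_linear(loc(-.037,0,.09),speed=.08); bot.move_linear(loc(-.1,0,.17),speed=.2); bot.wait(1)
C,b=snap("e1"); b=b.copy()
pr=lambda x,y,z:proj(C,loc(x,y,z-.0013))
print("front face top corner pred shut", pr(-.052,.066,.056),pr(-.052,-.066,.056)," ajar .12",[proj(C,P+RP@(H+Ry(.12)@[-.104,y,.04])) for y in(.066,-.066)])
hsv=cv2.cvtColor(b,cv2.COLOR_BGR2HSV);m=cv2.inRange(hsv,(95,120,120),(125,255,255));ys,xs=np.where(m);print("blue",xs.min(),xs.max(),ys.min())
print("rows: rim front",pr(-.052,0,.016))
a=bot.camera("scene")[110:320,80:360,::-1]
cv2.imwrite("pics/e2.png",np.hstack([cv2.resize(a,(400,300)),cv2.resize(b,(400,300))])); print(bot.read_clock())
```

```text
front face top corner pred shut [356.2816 258.8282] [194.6917 258.7906]  ajar .12 [array([359.7126, 272.5795]), array([191.3167, 272.5427])]
blue 193 356 240
rows: rim front [275.4059 240.5789]
30.5833
```

View pics/e2.png

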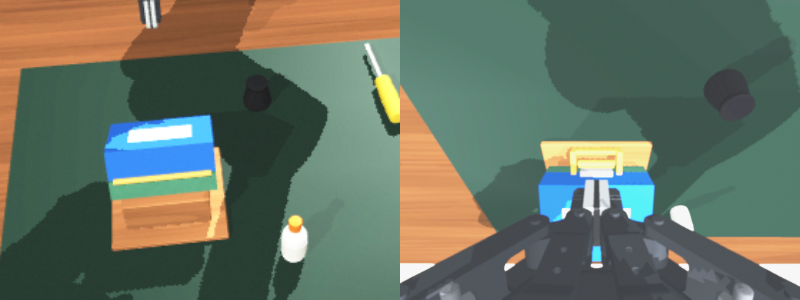

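The lid meets the rim with no gap: the blue starts at row 240, where the rim is predicted at 240.6. Its edges span 193–356, against 194.7–356.3 predicted for shut and 191.3–359.7 for ajar. The bottle, loupe and screwdriver are undisturbed and the gripper is clear.

```bash
python3 -c "
from cell import bot
print(bot.close_job())"
```

```text
the job is handed in; nothing more can be done
None
```

The clock movement lies flat in the pocket and is released, the lid is snapped shut past the catch, the bystanders were left alone, and the job was handed in at about 31 s; the last press peaked at about 50 N, through the fingertips only.

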